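Find the sharpening stone by weight

TASK

One of the three identical boxes on the sloping rack holds the sharpening stone; tell which by its weight in the hand. Lay that box flat on the black-faced honing board, lengthwise and centred across it, with its end pushed snug against the brass stop, and pile the other two flat and lengthwise on the middle of the white board, one squarely on top of the other. Set the boxes down without dropping them, and leave the bottle, mallet, plane and chisel alone.

Things in the scene. Friction and masses are not known exactly. Their poses are not given: they have to be found in the camera images.
- rack: fixed wooden rack; its plywood surface, 210 long x 330 wide, slopes down 30 degrees towards rack +x (away from the robot). Origin on the table under the surface's centre, where the surface is 75 high. A lip 18 high along the lower edge holds the boxes. They lie side by side along rack y, centres about 110 apart (50 free between), with their middles at the surface's centre line.
- box_a: one of three identical closed dark wooden boxes, reddish fixed lid, 180 (x) x 60 (y) x 40 (z, lid up); origin: centre of the underside. Starts lying lengthwise on the rack's slope, its +x downhill. One of the three hides a stone (0.5-0.75 kg in all), the others only light packing (0.16-0.25 kg); which one varies, and only its weight tells. Contents rattle 2-3 mm.
- box_b: one of three identical closed dark wooden boxes, reddish fixed lid, 180 (x) x 60 (y) x 40 (z, lid up); origin: centre of the underside. Starts lying lengthwise on the rack's slope, its +x downhill. One of the three hides a stone (0.5-0.75 kg in all), the others only light packing (0.16-0.25 kg); which one varies, and only its weight tells. Contents rattle 2-3 mm.
- box_c: one of three identical closed dark wooden boxes, reddish fixed lid, 180 (x) x 60 (y) x 40 (z, lid up); origin: centre of the underside. Starts lying lengthwise on the rack's slope, its +x downhill. One of the three hides a stone (0.5-0.75 kg in all), the others only light packing (0.16-0.25 kg); which one varies, and only its weight tells. Contents rattle 2-3 mm.
- pile_board: fixed white flat board, 200 (x) x 80 (y) x 12 high, on the table: the place for the pile of empty boxes. Origin: centre of its underside; its top is 12 above that; x along its length.
- honing_board: fixed dark wooden honing board with a black rubber face, 250 (x) x 90 (y), top 18 above its origin (centre of its underside); x along its length. Across its +x (far) end stands a brass stop bar, 20 thick, 90 wide and 18 high above the board's top. Free length in front of the stop: 225.
- stop_face (a point): centre of the stop bar's face that looks to the honing board's -x, 100 from the honing board's origin along +x and 9 above the board's top.
- bottle: white spray-cleaner bottle with green cap, 64 diameter, 190 tall, standing; origin: centre of its underside. Leave alone.
- mallet: wooden mallet lying down, head 60 x 100 x 44 high, handle 22 diameter reaching 180 to its -x; origin: underside of the head's centre. Leave alone.
- plane: reddish wooden hand plane, 200 (x) x 62 (y), body 34 high, blade up to 74; origin: centre of its underside. Leave alone.
- chisel: chisel lying down, about 215 long along x, 28 thick handle to -x; origin near its middle, on the table. Leave alone.
Mind the look-alikes: they are no part of the job. Several things look just like the pile_board: the one meant starts farthest to the robot's left.

How it is judged:
By the outcome, as a careful person would: the job done as asked, in the order asked, and still so for the second after the job is handed in, with the robot touching nothing.
It also fails if it takes over 72 s, if anything falls off the work surface, if the arm or the gripper's body presses on something with over 40 N, if the wrist force passes 120 N, or if a joint passes its speed limit or range.

ROBOT

A 6-joint arm with a two-finger parallel gripper is mounted at the origin on the work surface. World frame = base frame: x ahead of the robot, y to its left, z up, the work surface at z = 0. Lengths are in m, angles in rad, forces in N, time in s.
With the tool pointing down it reaches from about 0.35 to 0.775 m from the base axis. Payload 7.3 kg.
Tool frame: the origin (TCP) lies at the very end of the fingers, on their centre line; the grasp point (between the pads) lies grip_point_offset behind it (grip_point_offset is the distance from the TCP to the grasp point, in m); z points along the fingers, y is the direction in which the jaws open and shut (so a half turn about z gives the same grasp; the last joint's range is limited). The gripper opens to 92 mm and grips with 3 to 60 N. Pads are 19 mm wide; open, the fingers measure 130 mm over their backs; the gripper's body (75 mm by 190 mm) begins 47 mm behind the grasp point.
Start: joints at [-1.307, 0.342, 1.524, -0, 1.275, -0.146], TCP at [0.209, -0.482, 0.227] pointing down, gripper open.
Joint ranges: [-2.53, 2.53], [-0.77, 2.02], [0.04, 2.7], [-1, 4.14], [0.28, 2.66], [-3.11, 3.11]. Speed limits (rad/s): [2.57, 2.57, 3.14, 3.14, 3.14, 3.14].

INTERFACE

Orientations are given as [roll, pitch, yaw] about the fixed x, y, z axes, in that order (R = Rz(yaw) Ry(pitch) Rx(roll)).
In Python, from cell import * gives the robot as it stands.
- The arm moves only by the shell command python3 -m inch 'ROWS' [OPENING] [FORCE]. ROWS is JSON, a list that holds one entry, the list of rows, each a list of 4 numbers: the shift along the tool's x, y, z in mm, then the turn about the tool's z in rad. In form: [[[x, y, z, roll], ...]]. A call has 1 to 10 rows; each row shifts and turns the commanded pose from where the row before left it, along the tool's axes as they then stand; what a row does not reach is not made up. A row lasts 1/8 s, in which the tool goes at most 62.5 mm and 10.7 degrees, less where a joint would pass 70% of its speed; a pose out of reach is approached as far as the arm can. A call with a gripper value outside its range is refused whole. OPENING is the closure, from -1 (fully open) to 1 (shut), set as the call begins (- or left out, the last holds). The fingers move at their own pace and stop on an object; FORCE is the grip in N (left out, the last holds). Time passes only in rows, so rows that do not move let the fingers close. It gives the time, the measured TCP pose, the force and the opening at its end, in the units of the state.
- observe(): the state, without advancing time (a new reading comes with each control period).
- read_camera(name): name is "scene" or "top" or "wrist"; returns a dict with "img" (420x560x3 uint8, blue, green, red), "fx", "fy", "cx", "cy" (pixels), "eye" and "rotation" of the camera in the world; the wrist camera has in their place "T_tool_cam" (4x4, takes a point from camera to tool coordinates, whose origin is the TCP and whose axes are the flange's). Camera axes: x right, y down, z forward; pixel columns grow to the right and rows downward; lengths in m; the calibration is good to about 2 mm. A picture is of the moment at which its call begins: read the wrist's pose just before it. There is no depth.
- hand_in(): hands the job in, once; it reports no verdict.
Trained networks look in the newest picture that a camera, given by its name, has taken for a name from the list of things; names that differ only in an ending like _2 or _b are one class to them, and where a whole thing is asked for, a point or a joint stands for the part that bears it (a point fixed in the world has none). Each returns a list of dicts, best first, with "conf" (0 to 1); they miss things now and then, are a little off and sometimes report something else, mostly with a low value. They report only what shows in the picture. A call takes as long as a camera call. They do not tell look-alikes from the thing itself.
- boxes_of(camera, label): "at" ([row, column] in pixels, amid what is visible of it).
- place_of(camera, label): "at" ([row, column] in pixels: a listed point, or the origin of a listed thing).
The state is a dict: "time": time; "qpos": joint angles; "qvel": joint speeds; "joint_efforts": joint torques, N m; "tool_pos": TCP position; "tool_rot": TCP orientation; "contact_force": force on the tool from outside, world axes, zero at the start; "torque": the same for the moment, N m; "opening": finger opening in m.
Only numpy, scipy, OpenCV 4.12 (cv2) and the standard library are available. Lean on these libraries where they do the work, as an engineer would, in place of code of your own. Each camera call takes 0.05 s, during which the arm holds its last target. There are 200 camera calls.

## Working session

There is one attempt and no reset: what is moved stays moved. The work goes in short steps, Python scripts to look and compute and a shell command to move; the robot and the scene stay as the last step left them, time stands still between calls to the robot, and variables do not carry over. Pictures are saved under pics/ and viewed, about 8 in all and at most 12, crops included, and the job is handed in when it is done.

```bash
ls; mkdir -p pics; python3 - <<'E'
from cell import *
import cv2
s=observe();print({k:(v if not hasattr(v,'round') else v) for k,v in s.items()})
try: print(grip_point_offset)
except Exception as e: print(e)
for c in ("top","scene"):
    r=read_camera(c);cv2.imwrite(f"pics/{c}0.png",r["img"])
    print(c,r["fx"],r["fy"],r["cx"],r["cy"],r["eye"],r["rotation"])
    for n in ("box_a","pile_board","honing_board","rack","stop_face"):
        print(n,[(p["at"],p["conf"]) for p in place_of(c,n)])
E
```

```text
pics
{'time': 0.0, 'qpos': array([-1.30700652e+00,  3.42731514e-01,  1.52502830e+00, -1.54927895e-05,
        1.27537066e+00, -1.45996565e-01]), 'qvel': array([ 0.00035429,  0.00043929,  0.00041659,  0.00097871, -0.00078767,
        0.00070601]), 'joint_efforts': array([ 2.21046874e-03, -4.31241095e+01, -2.44217509e+01,  7.19470507e-02,
        5.59643924e-02, -1.47106834e-04]), 'tool_pos': array([ 0.20907807, -0.48113053,  0.22603645]), 'tool_rot': array([-3.14006903e+00, -2.09063589e-04,  4.09790735e-01]), 'contact_force': array([ 0.5459034 , -0.33739361,  0.19234104]), 'torque': array([-0.01316512, -0.01448144, -0.01079795]), 'opening': 0.09175852480363805}
0.0188
top 437.07041706746645 437.07041706746645 273.36532104473747 201.21839816994822 [ 0.40090972 -0.17424302  1.51079696] [-3.02728354 -0.00409986 -1.58271401]
box_a [([208.3, 125.0], 0.97), ([202.1, 185.4], 0.74), ([204.8, 148.8], 0.63)]
pile_board [([246.7, 426.6], 0.9), ([211.1, 307.7], 0.59), ([176.6, 373.0], 0.57)]
honing_board [([213.0, 247.9], 0.79)]
rack []
stop_face [([183.3, 250.7], 0.85)]
scene 460.15548915063675 460.15548915063675 278.764292355442 211.57385968740263 [ 1.71895101 -0.52315965  0.81914756] [-2.13199749  0.02072037  1.2569149 ]
box_a [([177.6, 417.5], 0.89), ([185.1, 388.5], 0.88), ([194.0, 355.1], 0.73)]
pile_board [([228.6, 231.1], 0.88), ([235.2, 100.4], 0.85), ([270.5, 158.8], 0.79)]
honing_board [([217.4, 301.3], 0.94)]
rack [([209.8, 379.8], 0.9)]
stop_face [([231.1, 301.7], 0.94), ([249.0, 380.7], 0.67), ([205.0, 381.5], 0.31)]
```

View pics/top0.png

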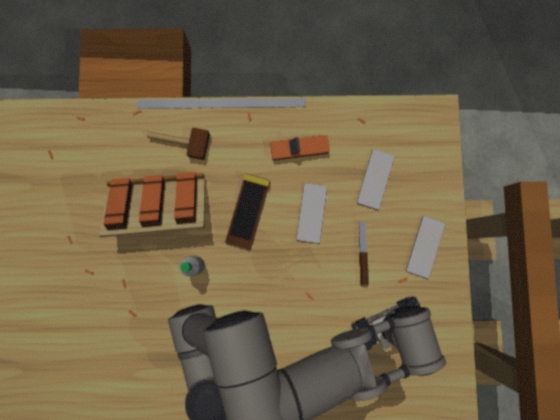

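View pics/scene0.png

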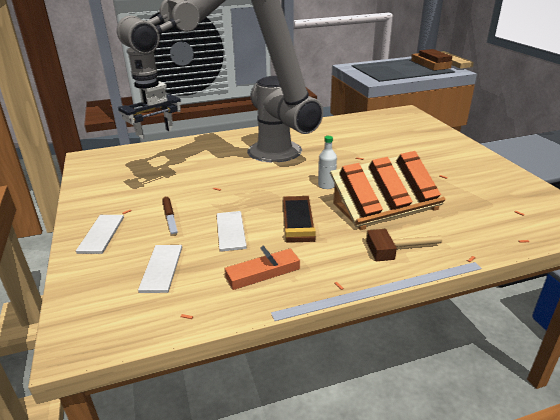

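Top view: the rack with three boxes is at about px (155,205), honing board (248,212), and three white boards at (312,213), (376,180) and (426,247). Image left is robot +y, so (312,213) is the pile board. Next I'll measure poses.

```bash
cat > h.py <<'E'
from cell import *
import numpy as np, cv2
from scipy.spatial.transform import Rotation as R
def cam(name):
    s=observe(); r=read_camera(name)
    if name=="wrist":
        T=np.eye(4);T[:3,:3]=R.from_euler('xyz',s["tool_rot"]).as_matrix();T[:3,3]=s["tool_pos"]
        T=T@r["T_tool_cam"]; r["Rm"],r["o"]=T[:3,:3],T[:3,3]
    else:
        m=np.array(r["rotation"]); r["Rm"]=m if m.ndim==2 else R.from_euler('xyz',m).as_matrix(); r["o"]=np.array(r["eye"])
    return r
def back(r,at,z):           # at=[row,col] -> world point on plane z
    d=r["Rm"]@np.array([(at[1]-r["cx"])/r["fx"],(at[0]-r["cy"])/r["fy"],1])
    return r["o"]+d*(z-r["o"][2])/d[2]
def proj(r,p):
    q=(np.asarray(p)-r["o"])@r["Rm"]; return np.stack([q[...,0]/q[...,2]*r["fx"]+r["cx"],q[...,1]/q[...,2]*r["fy"]+r["cy"]],-1)
def rects(r,mask,z,amin=300):   # rectangles of blobs on plane z: centre, L, W, yaw deg
    out=[]
    for c in cv2.findContours(mask.astype(np.uint8),cv2.RETR_EXTERNAL,cv2.CHAIN_APPROX_NONE)[0]:
        if cv2.contourArea(c)<amin: continue
        P=np.array([back(r,[v,u],z)[:2]*1000 for u,v in c[:,0]],np.float32)
        (cx,cy),(w,h),a=cv2.minAreaRect(P)
        if w<h: w,h,a=h,w,a+90
        out.append([round(float(x),1) for x in (cx,cy,w,h,(a+90)%180-90)])
    return out
E
python3 - <<'E'
from h import *
r=cam("top"); hsv=cv2.cvtColor(r["img"],cv2.COLOR_BGR2HSV).astype(int)
H,S,V=[hsv[...,i] for i in range(3)]
for p in [(213,312),(212,248),(235,238),(182,256),(205,152),(213,280),(220,110)]: print(p,hsv[p])
def crop(m):
    m=m.copy(); m[:120]=0; m[300:]=0; m[:,460:]=0;m[:,:90]=0; return m
print("white",rects(r,crop((S<45)&(V>130)),.012))
print("black",rects(r,crop((V<45)),.018))
print("lid",rects(r,crop(((H<9)|(H>174))&(S>140)&(V>80)),.11,150))
for n,z in (("box_a",.075),("pile_board",0),("honing_board",0),("stop_face",.027)):
    print(n,[np.round(back(r,p["at"],z)[:2]*1000,1) for p in place_of("top",n)])
s=cam("scene")
for n,z in (("box_a",.075),("pile_board",0),("honing_board",0),("stop_face",.027),("rack",0)):
    print(n,[np.round(back(s,p["at"],z)[:2]*1000,1) for p in place_of("scene",n)])
w=cam("wrist");print(w["fx"],w["cx"],w["cy"],w["T_tool_cam"])
E
```

```text
(213, 312) [  0   5 151]
(212, 248) [98 35 29]
(235, 238) [30  9 27]
(182, 256) [ 25 169 127]
(205, 152) [ 10 176 148]
(213, 280) [ 21 110 151]
(220, 110) [ 10 182 139]
white [[411.3, -701.0, 197.0, 77.9, -19.7], [532.6, -313.3, 197.5, 78.8, -9.2], [649.1, -539.2, 197.1, 78.3, -18.4]]
black [[541.9, -92.4, 190.7, 73.7, -16.9]]
lid []
box_a [array([562.1, 108.8]), array([547.1, 307.5]), array([560.1, 229.4])]
pile_board [array([ 412.7, -703.2]), array([ 533. , -311.9]), array([ 648.9, -537. ])]
honing_board [array([ 538.2, -104.8])]
stop_face [array([ 626.6, -110.1])]
box_a [array([557.9, 212.7]), array([563.3,  99.9]), array([554. , 323.2])]
pile_board [array([ 427.7, -698.4]), array([ 528.1, -318.7]), array([ 657.2, -543.9])]
honing_board [array([536.4, -83.9]), array([556.7, 211.1]), array([ 523.9, -313.9])]
stop_face [array([ 642.8, -113.2])]
rack [array([562.4, 204.1]), array([773.5,  82.5])]
298.0163360972555 273.92994613348105 210.58495664118686 [[ 1.03685044e-03 -9.58793298e-01 -2.84102687e-01  7.63916568e-02]
 [ 9.99999388e-01  8.84237903e-04  6.65422888e-04  4.89320291e-04]
 [-3.86788641e-04 -2.84103203e-01  9.58793628e-01 -1.58035947e-01]
 [ 0.00000000e+00  0.00000000e+00  0.00000000e+00  1.00000000e+00]]
```

```bash
python3 -m inch '[[[48,-27,-22,0],[48,-27,-22,0],[48,-27,-22,0],[48,-27,-22,0],[48,-27,-22,0],[48,-27,-22,0],[48,-27,-22,0],[48,-27,-22,0]]]' -1 && python3 -m inch '[[[0,0,0,0.16],[0,0,0,0.16],[0,0,0,0.16],[0,0,0,0.16],[0,0,0,0],[0,0,0,0]]]'
cat >> h.py <<'E'
def go(x,y,z,yaw=None):     # mm, rad: total shift in present tool axes and the turn about tool z
    s=observe(); M=R.from_euler('xyz',s["tool_rot"]).as_matrix(); p=s["tool_pos"]*1000
    psi=np.arctan2(M[1,0],M[0,0]); d=M.T@(np.array([x,y,z])-p)
    print("t",round(s["time"],2),"pos",p.round(1),"yaw",psi.round(4),"F",s["contact_force"].round(1),"open",round(s["opening"]*1000,1),"-> shift",d.round(1),"turn",None if yaw is None else round(psi-yaw,4))
E
python3 - <<'E'
from h import *
go(480,-130,400,-.2)
w=cam("wrist");cv2.imwrite("pics/w1.png",w["img"])
hsv=cv2.cvtColor(w["img"],cv2.COLOR_BGR2HSV).astype(int);H,S,V=[hsv[...,i] for i in range(3)]
print("white",rects(w,(S<45)&(V>130),.012,1000))
print("black",rects(w,(V<45),.018,1000))
for n,z in (("pile_board",0),("honing_board",0),("stop_face",.027),("box_a",.075)):
    print(n,[(np.round(back(w,p["at"],z)[:2]*1000,1),p["conf"]) for p in place_of("wrist",n)])
E
```

```text
time: 2.2
tool_pos: [0.4761, -0.1288, 0.4036]
tool_rot: [3.141, -0.0, 0.41]
contact_force: [0.9, -1.0, 0.3]
opening: 0.0915
time: 2.95
tool_pos: [0.4753, -0.1304, 0.4027]
tool_rot: [3.142, -0.0, -0.227]
contact_force: [-0.1, -0.4, 0.7]
opening: 0.0918
t 2.95 pos [ 475.3 -130.4  402.7] yaw -0.2271 F [-0.1 -0.4  0.7] open 91.8 -> shift [ 4.5 -1.4  2.7] turn -0.0271
white [[533.1, -314.5, 199.0, 78.9, -9.0], [604.8, -524.3, 105.2, 80.3, -18.2]]
black [[157.4, -71.9, 1277.9, 337.8, 77.1], [547.2, 359.6, 208.5, 26.3, -27.6], [549.3, 253.3, 231.7, 90.1, -36.3], [562.5, 121.2, 216.8, 86.5, -31.6], [540.8, -93.2, 190.0, 77.2, -16.1]]
pile_board [(array([ 539.8, -310.6]), 0.89), (array([ 651.2, -540.4]), 0.81)]
honing_board [(array([542.3, -89.4]), 0.61)]
stop_face [(array([ 635.3, -123.2]), 0.8)]
box_a [(array([562.6, 212.9]), 0.88), (array([571.1, 104.1]), 0.75)]
```

View pics/w1.png

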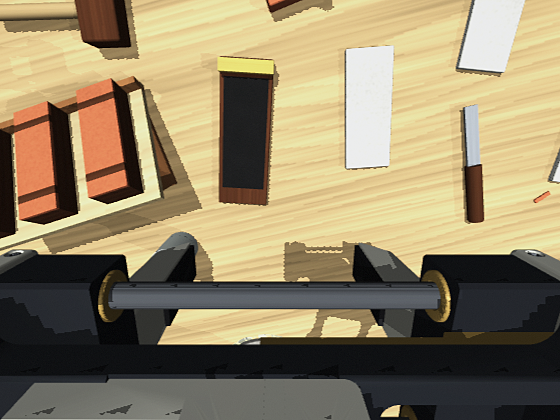

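The wrist view shows the honing board with its brass stop at px (246,65), the pile board at (369,107) and the boxes at left (45,160) and (108,135). I'll measure the stop from this frame and go to the rack.

```bash
python3 - <<'E'
from h import *
w=cam("wrist");hsv=cv2.cvtColor(w["img"],cv2.COLOR_BGR2HSV).astype(int);H,S,V=[hsv[...,i] for i in range(3)]
print(hsv[65,246],hsv[75,246],hsv[196,245],hsv[100,222],hsv[130,246])
m=np.zeros(H.shape,bool);m[45:90,205:285]=1
print("brass",rects(w,m&(H>=22)&(H<32)&(S>170),.036,100))
m=np.zeros(H.shape,bool);m[60:215,205:285]=1
print("board",rects(w,m&((V<45)|((H<13)&(V<110))),.018,1000))
m[:,:]=0;m[60:210,205:285]=1
mm=(m&(V<60)&(S<100)).astype(np.uint8)
print("rubber",rects(w,cv2.morphologyEx(mm,cv2.MORPH_OPEN,np.ones((5,5))),.018,1000))
go(490,205,420,.04)
E
```

```text
[ 28 122 235] [  8 151  54] [ 10 158 100] [  9 153 107] [ 0  0 33]
brass []
board [[529.8, -89.2, 225.7, 89.3, -16.4]]
rubber [[540.7, -92.6, 189.7, 74.7, -16.4]]
t 3.25 pos [ 475.3 -130.4  402.7] yaw -0.2295 F [-1.3 -0.2 -0.6] open 91.8 -> shift [ -62.  -330.   -17.3] turn -0.2695
```

```bash
python3 -m inch '[[[-10,-54,-3,0],[-10,-54,-3,-0.1],[-5,-54,-3,-0.1],[0,-54,-3,-0.07],[0,-54,-3,0],[0,-54,-3,0],[0,0,0,0],[0,0,0,0]]]'
python3 - <<'E'
from h import *
go(490,205,420,.04)
w=cam("wrist");cv2.imwrite("pics/w2.png",w["img"])
for n,z in (("rack",0),("box_a",.075)):
    print(n,[(np.round(back(w,p["at"],z)[:2]*1000,1),p["conf"]) for p in place_of("wrist",n)])
E
```

```text
time: 4.25
tool_pos: [0.4799, 0.1951, 0.4205]
tool_rot: [3.141, 0.0, 0.041]
contact_force: [-0.8, 0.0, 0.5]
opening: 0.0918
t 4.25 pos [479.9 195.1 420.5] yaw 0.0405 F [-0.8  0.   0.5] open 91.8 -> shift [10.5 -9.5  0.5] turn 0.0005
rack []
box_a [(array([570. , 101.1]), 0.98), (array([550.2, 321.1]), 0.71), (array([557.6, 212.1]), 0.59)]
```

View pics/w2.png

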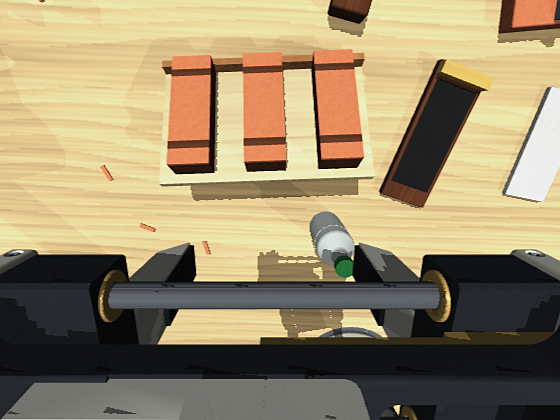

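```bash
python3 - <<'E'
from h import *
w=cam("wrist");hsv=cv2.cvtColor(w["img"],cv2.COLOR_BGR2HSV).astype(int);H,S,V=[hsv[...,i] for i in range(3)]
m=((H<11)|(H>175))&(S>100)&(V>150); m[:, 380:]=0; m[:45]=0; m[200:]=0; m[:,:165]=0
m=cv2.morphologyEx(m.astype(np.uint8),cv2.MORPH_CLOSE,np.ones((7,7)))
C=np.array([560,211,75.]);psi=.05
for it in range(4):
    ex=np.array([np.cos(psi),np.sin(psi),0]);ey=np.array([-ex[1],ex[0],0])
    d=ex*np.cos(np.pi/6)-np.array([0,0,.5]); n=ex*.5+np.array([0,0,np.cos(np.pi/6)])
    P0=C+40*n; out=[]
    for c in cv2.findContours(m,cv2.RETR_EXTERNAL,cv2.CHAIN_APPROX_NONE)[0]:
        if cv2.contourArea(c)<800: continue
        Q=[]
        for u,v in c[:,0]:
            k=w["Rm"]@np.array([(u-w["cx"])/w["fx"],(v-w["cy"])/w["fy"],1]); o=w["o"]*1000
            p=o+k*((P0-o)@n)/(k@n); Q.append([(p-P0)@d,(p-P0)@ey])
        out.append(cv2.minAreaRect(np.array(Q,np.float32)))
    out.sort(key=lambda r:r[0][1]); cs=np.array([o[0] for o in out]); 
    dp=-np.arctan2((cs[-1]-cs[0])[0]*.87,(cs[-1]-cs[0])[1]); psi+=dp
    C=C+ d*cs[:,0].mean()*np.array([1,1,0])+ey*cs[:,1].mean()
print("rack C",C.round(1),"yaw",psi)
for o in out: print(np.round(o[0],1),np.round(o[1],1),round(o[2],1), "top-centre world",(P0+d*o[0][0]+ey*o[0][1]).round(1),"mid",(P0-20*n+d*o[0][0]+ey*o[0][1]).round(1))
E
```

```text
rack C [576.6 213.4  75. ] yaw 0.0781176756403005
[   0.  -107.4] [ 58.9 140.7] 89.9 top-centre world [605.  107.9 109.6] mid [595.  107.1  92.3]
[-0.  -0.3] [140.9  58.4] 0.4 top-centre world [596.6 214.7 109.6] mid [586.6 213.9  92.3]
[  0.  107.7] [140.9  58.6] 0.5 top-centre world [588.2 322.4 109.6] mid [578.2 321.6  92.3]
```

```bash
python3 - <<'E'
from h import *
w=cam("wrist");im=w["img"].copy()
psi=.078;ex=np.array([np.cos(psi),np.sin(psi),0]);ey=np.array([-ex[1],ex[0],0])
d=ex*np.cos(np.pi/6)-np.array([0,0,.5]); n=ex*.5+np.array([0,0,np.cos(np.pi/6)])
C=np.array([559.5,212,75])
for k in (-107.5,0,107.5):
    P=[C+ey*(k+b)+d*a+n*40 for a,b in((-90,-30),(90,-30),(90,30),(-90,30))]
    cv2.polylines(im,[proj(w,np.array(P)/1000).round().astype(int)],True,(255,0,0),1)
L=.2862; hx=np.array([np.cos(L),-np.sin(L),0]);hy=np.array([-hx[1],hx[0],0]);S=np.array([637.3,-121,36])
cv2.polylines(im,[proj(w,np.array([S+hy*45,S-hy*45,S-hy*45+hx*20,S+hy*45+hx*20])/1000).round().astype(int)],True,(255,0,0),1)
cv2.imwrite("pics/w3.png",cv2.resize(im[30:220,140:510],None,fx=2,fy=2,interpolation=cv2.INTER_NEAREST))
go(570,213,92.3+5-18.8,psi)
E
```

```text
t 4.5 pos [480.1 194.3 420.8] yaw 0.038 F [-0.1 -1.  -0.5] open 91.5 -> shift [ 90.5 -15.4 342.3] turn -0.04
```

View pics/w3.png

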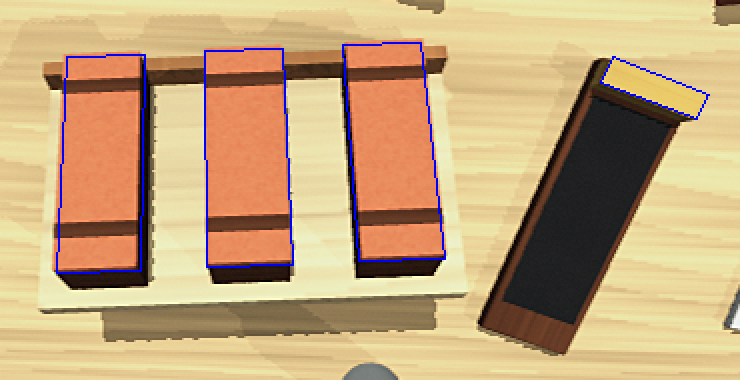

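```bash
python3 -m inch '[[[19,18.5,40,0],[19,18.5,45,0],[19,18.5,45,0],[19,18.5,45,0],[18.5,18.5,45,0],[0,0,0,-0.04],[0,0,0,0],[0,0,0,0]]]' -0.8
python3 - <<'E'
from h import *
go(577.9,105.6,78.5,.078)
E
```

```text
time: 5.5
tool_pos: [0.5783, 0.1065, 0.2015]
tool_rot: [3.141, -0.002, 0.079]
contact_force: [0.1, 0.3, 0.8]
opening: 0.0824
t 5.5 pos [578.3 106.5 201.5] yaw 0.0787 F [0.1 0.3 0.8] open 82.4 -> shift [ -0.7   0.8 123. ] turn 0.0007
```

```bash
python3 -m inch '[[[0,1,35,0],[0,0,35,0],[0,0,30,0],[0,0,16,0],[0,0,7,0],[0,0,0,0]]]' -0.8 && python3 -m inch '[[[0,0,0,0],[0,0,0,0],[0,0,0,0],[0,0,0,0]]]' 1 30 && python3 -m inch '[[[0,0,-10,0],[0,0,-15,0],[0,0,-5,0],[0,0,0,0],[0,0,0,0],[0,0,0,0],[0,0,0,0]]]'; python3 - <<'E'
from h import *
go(577.9,105.6,108.5,.078);print(observe()["torque"].round(2))
E
```

```text
time: 6.25
tool_pos: [0.5785, 0.1058, 0.0783]
tool_rot: [3.141, -0.001, 0.08]
contact_force: [0.4, -0.3, -1.1]
opening: 0.0824
time: 6.75
tool_pos: [0.5783, 0.1051, 0.0784]
tool_rot: [3.141, -0.001, 0.08]
contact_force: [-1.0, -4.4, 5.7]
opening: 0.0601
time: 7.62
tool_pos: [0.5779, 0.1057, 0.1074]
tool_rot: [3.142, 0.001, 0.08]
contact_force: [0.4, 0.3, -6.4]
opening: 0.0599
t 7.62 pos [577.9 105.7 107.4] yaw 0.0798 F [ 0.4  0.3 -6.4] open 59.9 -> shift [-0.   0.1 -1.1] turn 0.0018
[-0.03  0.05  0.01]
```

Right box weighs 6.4 N ≈ 0.65 kg, so this is the stone box. I'm carrying it to the honing board.

```bash
python3 -m inch '[[[0,0,-20,0],[0,0,-30,0],[-5,25,-10,0],[-10,45,0,0],[-10,50,0,0.0],[-10,45,0,0],[-8,32,0,0],[0,0,0,0]]]' && python3 -m inch '[[[0,0,0,0.1],[0,0,0,0.13],[0,0,0,0.13],[0,0,0,0],[0,0,0,0]]]'; python3 - <<'E'
from h import *
go(551,-94.9,72,-.2863)
w=cam("wrist");cv2.imwrite("pics/w4.png",w["img"])
E
```

```text
time: 8.62
tool_pos: [0.5505, -0.0966, 0.1676]
tool_rot: [3.141, 0.0, 0.076]
contact_force: [-0.6, 0.3, -5.8]
opening: 0.0599
time: 9.25
tool_pos: [0.551, -0.0936, 0.1677]
tool_rot: [-3.142, 0.0, -0.277]
contact_force: [0.1, -0.1, -6.3]
opening: 0.06
t 9.25 pos [551.  -93.6 167.7] yaw -0.2772 F [ 0.1 -0.1 -6.3] open 60.0 -> shift [ 0.4  1.2 95.7] turn 0.0091
```

View pics/w4.png

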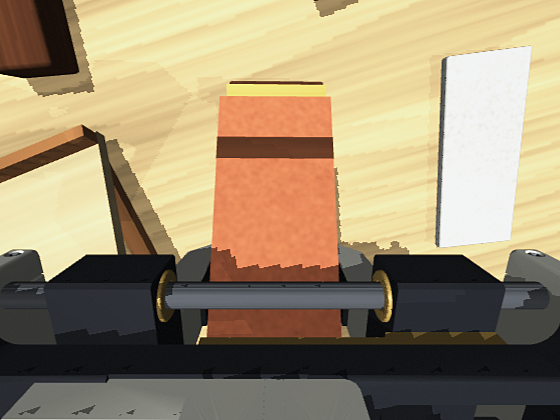

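The box is carried nose-down (its end at rows 97, cols 219–331) and in line with the brass stop (cols 228–325). I'm lowering it and pivoting it flat.

```bash
python3 -m inch '[[[0,1.2,30,0.009],[0,0,35,0],[0,0,20,0],[0,0,8,0],[0,0,3,0],[0,0,0,0]]]' && python3 -m inch '[[[0,0,3,0],[0,0,3,0],[-4,0,5,0],[-5,0,6,0],[-4,0,6,0],[-4,0,7,0],[0,0,0,0]]]' - 20; python3 - <<'E'
from h import *
go(551,-94.9,23.5,-.2863);print(observe()["torque"].round(2))
E
```

```text
time: 10.05
tool_pos: [0.5511, -0.0954, 0.0724]
tool_rot: [3.141, -0.001, -0.289]
contact_force: [0.1, -0.4, -6.4]
opening: 0.0599
time: 10.92
tool_pos: [0.5336, -0.0901, 0.0407]
tool_rot: [-3.142, 0.002, -0.289]
contact_force: [-0.4, -0.6, -6.3]
opening: 0.0601
t 10.93 pos [533.6 -90.1  40.7] yaw -0.2892 F [-0.4 -0.6 -6.3] open 60.1 -> shift [18.1 -0.4 17.2] turn -0.0029
[ 0.03  0.05 -0.01]
```

```bash
python3 - <<'E'
from h import *
s=cam("scene");cv2.imwrite("pics/s1.png",cv2.resize(s["img"][140:290,220:420],None,fx=4,fy=4,interpolation=cv2.INTER_CUBIC))
E
```

```text
(no output)
```

View pics/s1.png

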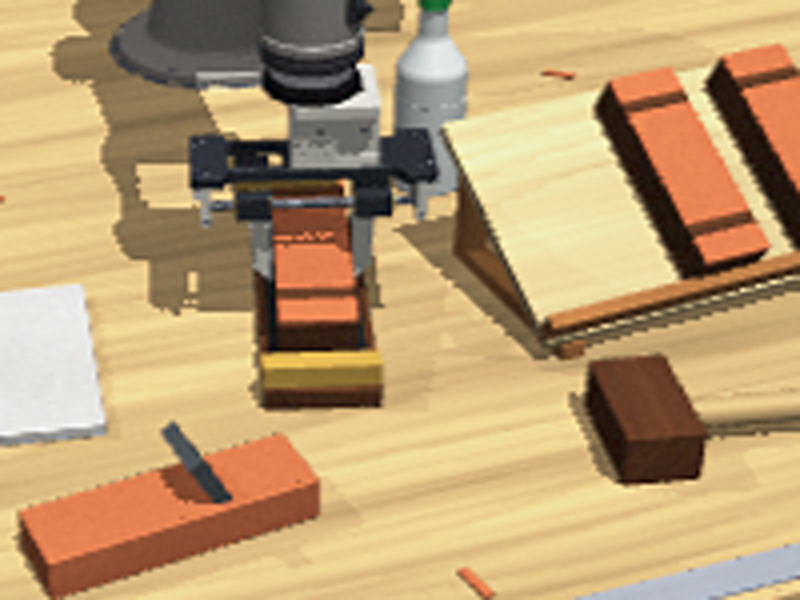

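The box seems to have levelled itself in the grip, and there is no contact yet. I'm continuing down gently.

```bash
python3 -m inch '[[[-1,0,4,0],[-1,0,4,0],[0,0,3,0],[0,0,0,0]]]' && python3 -m inch '[[[0,0,2,0],[0,0,2,0],[0,0,1,0],[0,0,0,0],[0,0,0,0]]]'; python3 - <<'E'
from h import *
go(551,-94.9,23.5,-.2863);print(observe()["torque"].round(2))
E
```

```text
time: 11.48
tool_pos: [0.5323, -0.0898, 0.0304]
tool_rot: [3.142, 0.0, -0.289]
contact_force: [0.0, 0.0, -5.9]
opening: 0.0601
time: 12.1
tool_pos: [0.5325, -0.0899, 0.0256]
tool_rot: [3.142, -0.0, -0.289]
contact_force: [-0.6, 0.3, -3.5]
opening: 0.0599
t 12.1 pos [532.5 -89.9  25.6] yaw -0.2892 F [-0.6  0.3 -3.5] open 59.9 -> shift [19.2 -0.5  2.1] turn -0.0029
[ 0.11  0.13 -0.  ]
```

```bash
python3 -m inch '[[[0,0,1,0],[0,0,1,0],[0,0,0,0],[0,0,0,0]]]' && python3 -m inch '[[[4,0,0,0],[4,0,0,0],[3,0,0,0],[0,0,0,0],[0,0,0,0]]]';  python3 - <<'E'
from h import *
go(551,-94.9,23.5,-.2863);print(observe()["torque"].round(2))
E
```

```text
time: 12.6
tool_pos: [0.5324, -0.0899, 0.0237]
tool_rot: [3.141, 0.0, -0.289]
contact_force: [-1.8, 0.9, -2.9]
opening: 0.0598
time: 13.22
tool_pos: [0.5432, -0.0931, 0.0237]
tool_rot: [3.142, -0.001, -0.289]
contact_force: [-0.1, -0.1, -4.6]
opening: 0.0603
t 13.22 pos [543.2 -93.1  23.7] yaw -0.2892 F [-0.1 -0.1 -4.6] open 60.3 -> shift [ 8.  -0.5  0.2] turn -0.0029
[-0.03 -0.1   0.01]
```

```bash
python3 -m inch '[[[0,0,1,0],[0,0,1,0],[0,0,0,0],[0,0,0,0]]]' && python3 -m inch '[[[2,0,0,0],[2,0,0,0],[0,0,0,0],[0,0,0,0]]]';  python3 - <<'E'
from h import *
go(551,-94.9,23.5,-.2863);print(observe()["torque"].round(2))
w=cam("wrist");cv2.imwrite("pics/w5.png",w["img"][40:400,100:480])
E
```

```text
time: 13.72
tool_pos: [0.5428, -0.093, 0.0223]
tool_rot: [3.141, -0.0, -0.289]
contact_force: [-4.9, 1.0, 5.3]
opening: 0.0595
time: 14.22
tool_pos: [0.5451, -0.0935, 0.0222]
tool_rot: [3.141, 0.004, -0.289]
contact_force: [-10.4, 1.9, 10.3]
opening: 0.0596
t 14.22 pos [545.1 -93.5  22.2] yaw -0.2889 F [-10.4   1.9  10.3] open 59.6 -> shift [ 6.1 -0.4 -1.3] turn -0.0026
[ 0.43  1.46 -0.04]
```

View pics/w5.png

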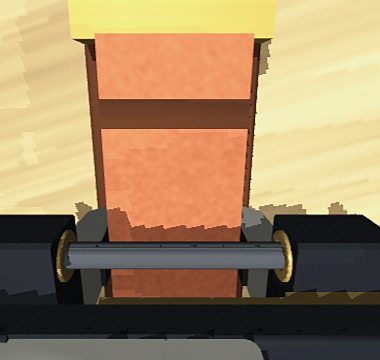

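```bash
python3 -m inch '[[[0,0,-1,0],[0,0,0,0],[0,0,0,0]]]' && python3 -m inch '[[[2,0,0,0],[1,0,0,0],[0,0,0,0],[0,0,0,0]]]' && python3 -m inch '[[[1,0,0,0],[1,0,0,0],[0,0,0,0],[0,0,0,0]]]'
```

```text
time: 14.65
tool_pos: [0.546, -0.0938, 0.0222]
tool_rot: [3.142, 0.002, -0.289]
contact_force: [-4.9, 1.1, -1.1]
opening: 0.0598
time: 15.15
tool_pos: [0.546, -0.0938, 0.0222]
tool_rot: [3.141, 0.008, -0.289]
contact_force: [-15.3, 3.3, 6.6]
opening: 0.0602
time: 15.65
tool_pos: [0.5461, -0.0939, 0.0221]
tool_rot: [3.141, 0.012, -0.289]
contact_force: [-21.1, 4.1, 12.1]
opening: 0.0601
```

```bash
python3 -m inch '[[[-2.5,0,0,0],[0,0,0,0],[0,0,0,0]]]' && python3 -m inch '[[[0,0,0,0],[0,0,0,0],[0,0,0,0]]]' -0.75 && python3 -m inch '[[[0,0,-15,0],[0,0,-40,0],[0,0,-50,0],[0,0,-50,0],[0,0,-50,0],[0,0,-30,0],[-50,0,0,0],[0,0,0,0]]]'; python3 - <<'E'
from h import *
w=cam("wrist");cv2.imwrite("pics/w6.png",w["img"]);go(569.5,212.8,200,.078)
E
```

```text
time: 16.02
tool_pos: [0.5462, -0.0939, 0.0222]
tool_rot: [3.142, 0.007, -0.289]
contact_force: [-11.5, 2.4, 4.5]
opening: 0.0601
time: 16.4
tool_pos: [0.55, -0.0952, 0.0231]
tool_rot: [3.141, -0.002, -0.289]
contact_force: [0.0, -0.4, 0.1]
opening: 0.0795
time: 17.4
tool_pos: [0.4985, -0.0795, 0.2589]
tool_rot: [-3.142, 0.001, -0.289]
contact_force: [0.5, 0.3, 0.3]
opening: 0.0804
t 17.45 pos [500.3 -80.2 259.1] yaw -0.289 F [ 0.5 -0.6  0.4] open 80.2 -> shift [ -17.3 -300.6   59.1] turn -0.367
```

View pics/w6.png

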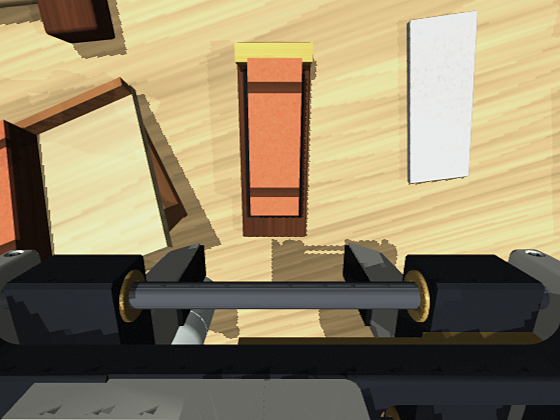

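Stone box sits centred on the honing board, against the brass (box cols 247–302, brass 235–313). Next is the middle box.

```bash
python3 -m inch '[[[-2,-30,0,0],[-3,-50,5,0],[-3,-55,10,0],[-3,-55,15,0],[-3,-55,15,0],[-3,-55,14,0],[0,0,0,-0.12],[0,0,0,-0.13],[0,0,0,-0.117],[0,0,0,0]]]' -0.8; python3 - <<'E'
from h import *
go(569.5,212.8,78.5,.078)
E
```

```text
time: 18.7
tool_pos: [0.5713, 0.2121, 0.1989]
tool_rot: [-3.141, -0.001, 0.077]
contact_force: [0.5, -0.1, -0.2]
opening: 0.0827
t 18.7 pos [571.3 212.1 198.9] yaw 0.0767 F [ 0.5 -0.1 -0.2] open 82.7 -> shift [ -1.9  -0.9 120.4] turn -0.0013
```

```bash
python3 -m inch '[[[-2,-1,35,0],[0,0,35,0],[0,0,30,0],[0,0,14,0],[0,0,6,0],[0,0,0,0]]]' && python3 -m inch '[[[0,0,0,0],[0,0,0,0],[0,0,0,0],[0,0,0,0]]]' 1 20 && python3 -m inch '[[[0,0,-10,0],[0,0,-15,0],[0,0,-15,0],[0,0,-20,0],[0,0,-30,0],[0,0,-10,0],[0,0,0,0],[0,0,0,0],[0,0,0,0]]]'; python3 - <<'E'
from h import *
go(554.7,-317.8,170,-.158)
E
```

```text
time: 19.45
tool_pos: [0.569, 0.2128, 0.0793]
tool_rot: [-3.142, -0.001, 0.077]
contact_force: [0.5, -0.5, -0.3]
opening: 0.0825
time: 19.95
tool_pos: [0.5687, 0.213, 0.0794]
tool_rot: [-3.141, -0.001, 0.078]
contact_force: [-1.6, 1.8, 4.3]
opening: 0.0598
time: 21.08
tool_pos: [0.5679, 0.2125, 0.1775]
tool_rot: [3.141, 0.002, 0.078]
contact_force: [-0.2, -0.2, -1.6]
opening: 0.0601
t 21.07 pos [567.9 212.5 177.5] yaw 0.0777 F [-0.2 -0.2 -1.6] open 60.1 -> shift [-54.3 527.7   7.8] turn 0.2357
```

```bash
python3 -m inch '[[[-3,25,0,0],[-5,50,0,0],[-6,58,0,0],[-6,58,0,0],[-6,58,0,0],[-6,58,0,0],[-6,58,0,0],[-6,58,0,0],[-6,55,0,0],[-4,50,0,0]]]' && python3 -m inch '[[[0,0,0,0.1],[0,0,0,0.136],[0,0,0,0],[0,0,0,0]]]'; python3 - <<'E'
from h import *
go(554.7,-317.8,66,-.158)
w=cam("wrist");cv2.imwrite("pics/w7.png",w["img"])
hsv=cv2.cvtColor(w["img"],cv2.COLOR_BGR2HSV).astype(int);H,S,V=[hsv[...,i] for i in range(3)]
m=(((H<13)|(H>175))&(S>110)&(V>90)).astype(np.uint8); m[230:]=0; m[:,:180]=0;m[:,370:]=0
rows=np.where(m[:,274])[0];print("box rows",rows.min(),rows.max())
for r0 in (rows.min()+5,rows.min()+60):
    c=np.where(m[r0])[0];print(r0,c.min(),c.max(),"depth",.06*w["fx"]/(c.max()-c.min()+1))
    d=.06*w["fx"]/(c.max()-c.min()+1); q=w["Rm"]@(np.array([(274-w["cx"])/w["fx"],(r0-w["cy"])/w["fy"],1])*d)+w["o"];print((q*1000).round(1))
print("white",rects(w,(S<45)&(V>130),.012,1000))
E
```

```text
time: 22.32
tool_pos: [0.555, -0.3199, 0.178]
tool_rot: [-3.141, 0.001, 0.077]
contact_force: [0.9, 0.2, -1.8]
opening: 0.0598
time: 22.82
tool_pos: [0.5556, -0.3177, 0.1784]
tool_rot: [-3.141, 0.001, -0.155]
contact_force: [-0.2, 0.7, -1.9]
opening: 0.0601
t 22.82 pos [ 555.6 -317.7  178.4] yaw -0.1554 F [-0.2  0.7 -1.9] open 60.1 -> shift [ -0.8   0.2 112.4] turn 0.0026
box rows 94 229
99 219 328 depth 0.16255436514395755
[ 643.3 -332.1  163.2]
154 217 297 depth 0.22075284155352257
[ 609.  -326.8  112.8]
white [[292.2, -14.6, 261.5, 47.4, 81.1], [634.1, -533.9, 167.0, 80.2, -18.2]]
```

Box 2 is still tilted about 30° (its front corner is at z≈163). I'll pivot it down on the pile board with a light grip.

```bash
python3 -m inch '[[[-1,0,30,0.002],[0,0,40,0],[0,0,30,0],[0,0,9,0],[0,0,3,0],[0,0,0,0]]]' && python3 -m inch '[[[0,0,3,0],[0,0,2,0],[0,0,2,0],[-4,0,5,0],[0,0,0,0]]]' - 10 && python3 -m inch '[[[-4,0,5,0],[-4,0,6,0],[-4,0,6,0],[-3,0,6,0],[0,0,0,0]]]'; python3 - <<'E'
from h import *
go(530.5,-314,17.5,-.158);print(observe()["torque"].round(2))
E
```

```text
time: 23.62
tool_pos: [0.5553, -0.3182, 0.068]
tool_rot: [3.141, -0.002, -0.16]
contact_force: [0.3, 0.1, -2.1]
opening: 0.06
time: 24.25
tool_pos: [0.5502, -0.3171, 0.0543]
tool_rot: [-3.141, 0.001, -0.16]
contact_force: [0.5, 0.2, -2.1]
opening: 0.0598
time: 24.88
tool_pos: [0.5351, -0.3144, 0.0309]
tool_rot: [-3.141, 0.002, -0.16]
contact_force: [0.2, -0.6, -1.9]
opening: 0.0599
t 24.88 pos [ 535.1 -314.4   30.9] yaw -0.1603 F [ 0.2 -0.6 -1.9] open 59.9 -> shift [-4.6  0.3 13.4] turn -0.0023
[0.07 0.02 0.03]
```

```bash
python3 -m inch '[[[-2,0,4,0],[-2,0,4,0],[0,0,3,0],[0,0,1,0],[0,0,0,0],[0,0,0,0]]]'; python3 - <<'E'
from h import *
go(530.5,-314,17.5,-.158);print(observe()["torque"].round(2))
w=cam("wrist");cv2.imwrite("pics/w8.png",w["img"])
E
```

```text
time: 25.62
tool_pos: [0.532, -0.314, 0.0196]
tool_rot: [-3.142, 0.0, -0.16]
contact_force: [-0.5, -0.2, -2.2]
opening: 0.0598
t 25.62 pos [ 532.  -314.    19.6] yaw -0.1602 F [-0.5 -0.2 -2.2] open 59.8 -> shift [-1.5  0.2  2.1] turn -0.0022
[0.06 0.03 0.03]
```

View pics/w8.png

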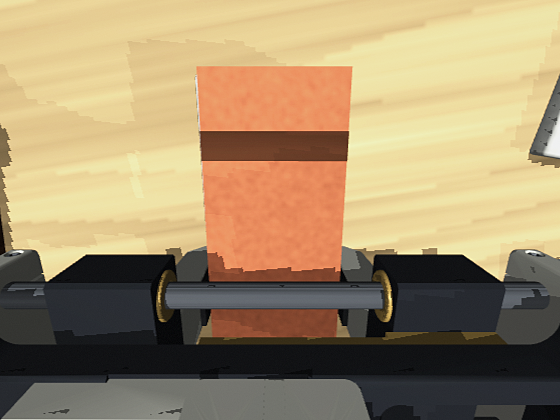

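The box is now level and about 2 mm above the board: the front edge at row 67 is 155 px wide, which puts its top about 32 mm above the TCP. I'm shifting slightly back and setting it down.

```bash
python3 -m inch '[[[-2,0,1,0],[0,0,1,0],[0,0,0,0],[0,0,0,0]]]' && python3 -m inch '[[[0,0,1,0],[0,0,0,0],[0,0,0,0]]]'; python3 -m inch '[[[0,0,0.7,0],[0,0,0,0],[0,0,0,0]]]'
```

```text
time: 26.18
tool_pos: [0.5299, -0.3139, 0.0178]
tool_rot: [3.141, -0.0, -0.16]
contact_force: [-1.5, -0.3, -0.7]
opening: 0.0599
time: 26.55
tool_pos: [0.5299, -0.3138, 0.0166]
tool_rot: [-3.142, 0.0, -0.16]
contact_force: [-1.1, -0.3, -1.5]
opening: 0.0599
time: 26.92
tool_pos: [0.5299, -0.3138, 0.016]
tool_rot: [3.142, 0.0, -0.16]
contact_force: [-0.1, 0.4, -0.9]
opening: 0.06
```

```bash
python3 -m inch '[[[0,0,1,0],[0,0,0,0],[0,0,0,0]]]'; python3 -m inch '[[[0,0,1,0],[0,0,0,0],[0,0,0,0]]]'
```

```text
time: 27.3
tool_pos: [0.53, -0.3138, 0.0158]
tool_rot: [3.141, -0.0, -0.16]
contact_force: [-3.4, 0.2, 5.9]
opening: 0.0598
time: 27.68
tool_pos: [0.5301, -0.3138, 0.0156]
tool_rot: [3.141, -0.001, -0.16]
contact_force: [-3.3, 2.3, 10.7]
opening: 0.0598
```

Firmly down now. Releasing, rising and looking.

```bash
python3 -m inch '[[[0,0,-1,0],[0,0,0,0]]]' && python3 -m inch '[[[0,0,0,0],[0,0,0,0],[0,0,0,0]]]' -0.75 && python3 -m inch '[[[0,0,-15,0],[0,0,-40,0],[0,0,-50,0],[0,0,-50,0],[-15,0,-50,0],[-35,0,-30,0],[0,0,0,0],[0,0,0,0]]]'
cat >> h.py <<'E'
def lids(w,zs):     # boxes' lid outlines by colour -> rects on plane z
    hsv=cv2.cvtColor(w["img"],cv2.COLOR_BGR2HSV).astype(int);H,S,V=[hsv[...,i] for i in range(3)]
    m=(((H<13)|(H>175))&(S>110)&(V>130)).astype(np.uint8);m[240:]=0
    m=cv2.morphologyEx(m,cv2.MORPH_CLOSE,np.ones((17,17)))
    for z in zs: print("lids z",z,rects(w,m,z,2500))
    print("white",rects(w,(S<45)&(V>130),.012,1000))
E
python3 - <<'E'
from h import *
w=cam("wrist");cv2.imwrite("pics/w9.png",w["img"]);lids(w,(.052,));go(561,320,200,.078)
E
```

```text
time: 27.92
tool_pos: [0.5301, -0.3138, 0.0157]
tool_rot: [3.141, -0.0, -0.16]
contact_force: [-2.5, 1.4, 7.3]
opening: 0.0603
time: 28.3
tool_pos: [0.53, -0.3138, 0.0148]
tool_rot: [-3.142, 0.0, -0.16]
contact_force: [-0.3, -0.0, 0.0]
opening: 0.08
time: 29.3
tool_pos: [0.4807, -0.3057, 0.2501]
tool_rot: [3.141, -0.0, -0.16]
contact_force: [0.1, -0.2, -1.0]
opening: 0.0802
lids z 0.052 [[549.4, -92.4, 183.1, 61.2, -16.5], [536.5, -315.9, 179.6, 59.4, -9.1]]
white [[447.4, -488.1, 106.7, 23.0, 0.4], [386.9, -657.7, 164.6, 63.9, 6.0], [608.8, -525.6, 114.0, 80.0, -18.2]]
t 29.35 pos [ 480.7 -305.6  249.3] yaw -0.1602 F [-0.   0.3 -0. ] open 80.2 -> shift [ -20.5 -630.4   49.8] turn -0.2382
```

View pics/w9.png

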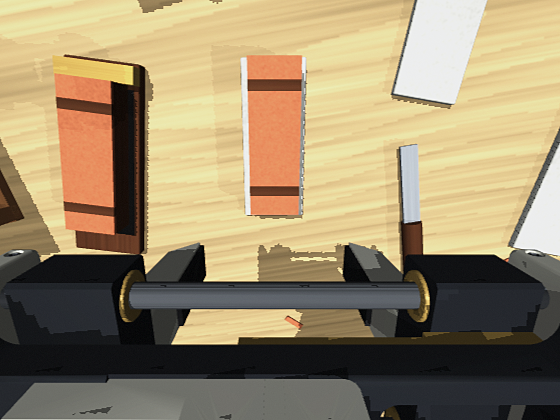

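Box 2 lies squarely on the white board (cols 248–302 within 241–307). I'll check its lengthwise centring in the same frame.

```bash
python3 - <<'E'
from h import *
w=cam("wrist");hsv=cv2.cvtColor(w["img"],cv2.COLOR_BGR2HSV).astype(int);S,V=hsv[...,1],hsv[...,2]
m=((S<45)&(V>100)); 
for name,sl in (("left",slice(236,248)),("right",slice(301,312))):
    k=np.zeros_like(m);k[40:235,sl]=m[40:235,sl]; r=np.where(k.any(1))[0]; 
    for v in (r.min(),r.max()+1):
        c=np.where(k[min(v,r.max())])[0]; print(name,v,c.min(),c.max(),(back(w,[v,c.mean()],.012)*1000).round(1))
E
```

```text
left 57 241 246 [ 636.2 -294.3   12. ]
left 215 246 247 [ 440.3 -261.3   12. ]
right 57 303 305 [ 624.7 -366.    12. ]
right 215 301 302 [ 428.2 -336.7   12. ]
```

```bash
python3 -m inch '[[[0,-30,0,0],[-2,-50,0,0],[-2,-60,0,0],[-2,-60,0,0],[-2,-60,0,0],[-2,-60,0,0],[-2,-60,0,0],[-2,-60,0,0],[-2,-60,0,0],[-2,-60,0,0]]]' -0.8 && python3 -m inch '[[[-2,-50,20,0],[0,-20,30,-0.07],[0,0,0,-0.1],[0,0,0,-0.068],[0,0,0,0],[0,0,0,0]]]'; python3 - <<'E'
from h import *
go(560,320,79,.078)
E
```

```text
time: 30.65
tool_pos: [0.5521, 0.2523, 0.2485]
tool_rot: [3.141, 0.002, -0.16]
contact_force: [1.0, -0.9, 0.8]
opening: 0.0828
time: 31.4
tool_pos: [0.5613, 0.3194, 0.1992]
tool_rot: [3.141, 0.001, 0.077]
contact_force: [0.5, -0.2, -0.3]
opening: 0.0826
t 31.4 pos [561.3 319.4 199.2] yaw 0.0765 F [ 0.5 -0.2 -0.3] open 82.6 -> shift [ -1.1  -0.7 120.2] turn -0.0015
```

```bash
python3 -m inch '[[[-1,-0.7,35,0],[0,0,35,0],[0,0,30,0],[0,0,14,0],[0,0,6,0],[0,0,0,0]]]' && python3 -m inch '[[[0,0,0,0],[0,0,0,0],[0,0,0,0],[0,0,0,0]]]' 1 20 && python3 -m inch '[[[0,0,-10,0],[0,0,-15,0],[0,0,-15,0],[0,0,-20,0],[0,0,-30,0],[0,0,-30,0],[0,0,-10,0],[0,0,0,0],[0,0,0,0]]]'; python3 - <<'E'
from h import *
go(531,-314,210,-.16)
E
```

```text
time: 32.15
tool_pos: [0.5607, 0.3201, 0.0806]
tool_rot: [-3.141, -0.001, 0.078]
contact_force: [-0.2, -0.2, -0.1]
opening: 0.0827
time: 32.65
tool_pos: [0.5605, 0.3209, 0.081]
tool_rot: [-3.14, -0.001, 0.078]
contact_force: [-2.2, 4.7, 5.2]
opening: 0.0597
time: 33.78
tool_pos: [0.5597, 0.3196, 0.2085]
tool_rot: [3.141, 0.003, 0.078]
contact_force: [0.1, -0.4, -2.7]
opening: 0.06
t 33.77 pos [559.7 319.6 208.5] yaw 0.0777 F [ 0.1 -0.4 -2.7] open 60.0 -> shift [-77.8 629.5  -0.7] turn 0.2377
```

```bash
python3 -m inch '[[[-3,30,0,0],[-8,55,0,0],[-8,61,0,0],[-8,61,0,0],[-8,61,0,0],[-8,61,0,0],[-8,61,0,0],[-8,61,0,0],[-8,61,0,0],[-7,60,0,0]]]' && python3 -m inch '[[[-4,50,0,0],[0,8,0,0.1],[0,0,0,0.137],[0,0,0,0],[0,0,0,0],[0,0,0,0]]]' - 10; python3 - <<'E'
from h import *
go(531,-314,80,-.16)
w=cam("wrist");cv2.imwrite("pics/w10.png",w["img"])
hsv=cv2.cvtColor(w["img"],cv2.COLOR_BGR2HSV).astype(int);H,S,V=[hsv[...,i] for i in range(3)]
for f in ("pics/w8.png","pics/w10.png"):
    hsv=cv2.cvtColor(cv2.imread(f),cv2.COLOR_BGR2HSV).astype(int);H,S,V=[hsv[...,i] for i in range(3)]
    m=((H<13)|(H>175))&(S>110)&(V>130)
    r0=np.where(m[20:,274])[0].min()+20; c=np.where(m[r0+2,180:370])[0]+180; print(f,r0,c.min(),c.max())
E
```

```text
time: 35.02
tool_pos: [0.5301, -0.2579, 0.2088]
tool_rot: [-3.14, 0.002, 0.078]
contact_force: [0.3, 0.6, -2.7]
opening: 0.0596
time: 35.78
tool_pos: [0.5315, -0.3139, 0.2099]
tool_rot: [-3.141, 0.0, -0.157]
contact_force: [0.0, -0.5, -2.1]
opening: 0.0601
t 35.77 pos [ 531.5 -313.9  209.9] yaw -0.1573 F [ 0.  -0.5 -2.1] open 60.1 -> shift [ -0.4   0.2 129.9] turn 0.0027
pics/w8.png 67 197 351
pics/w10.png 95 219 327
```

Box 3 (2.5 N, light) is still tilted about 30° in the grip. I'll level it on a bare patch of table, then stack it.

```bash
python3 -m inch '[[[-40,-27,0,0],[-45,-30,10,0],[-41,-28,30,0],[0,0,40,0],[0,0,40,0],[0,0,25,0],[0,0,10,0],[0,0,0,0]]]' && python3 -m inch '[[[0,0,3,0],[0,0,3,0],[-4,0,5,0],[-4,0,6,0],[-4,0,6,0],[-4,0,6,0],[-4,0,6,0],[-2,0,5,0],[0,0,4,0],[0,0,0,0]]]'; python3 - <<'E'
from h import *
go(400,-210,5.5,-.16)
E
```

```text
time: 36.83
tool_pos: [0.4207, -0.2104, 0.0551]
tool_rot: [-3.142, 0.0, -0.159]
contact_force: [-0.2, -0.6, -1.5]
opening: 0.0601
time: 38.08
tool_pos: [0.3985, -0.2066, 0.0106]
tool_rot: [-3.141, 0.001, -0.159]
contact_force: [0.4, 0.5, -2.5]
opening: 0.06
t 38.08 pos [ 398.5 -206.6   10.6] yaw -0.1592 F [ 0.4  0.5 -2.5] open 60.0 -> shift [2.  3.1 5.1] turn 0.0008
```

```bash
python3 -m inch '[[[0,0,3,0],[0,0,2,0],[0,0,1,0],[0,0,0,0],[0,0,0,0]]]'; python3 -m inch '[[[0,0,1,0],[0,0,1,0],[0,0,0,0],[0,0,0,0]]]'; python3 - <<'E'
from h import *
w=cam("wrist");cv2.imwrite("pics/w11.png",w["img"])
hsv=cv2.cvtColor(w["img"],cv2.COLOR_BGR2HSV).astype(int);H,S,V=[hsv[...,i] for i in range(3)]
m=((H<13)|(H>175))&(S>110)&(V>130)
r0=np.where(m[20:,274])[0].min()+20; c=np.where(m[r0+2,180:370])[0]+180; print(r0,c.min(),c.max())
E
```

```text
time: 38.7
tool_pos: [0.3988, -0.2068, 0.0055]
tool_rot: [3.142, -0.0, -0.159]
contact_force: [-1.9, 0.4, 6.8]
opening: 0.0603
time: 39.2
tool_pos: [0.3993, -0.2069, 0.004]
tool_rot: [3.141, -0.001, -0.159]
contact_force: [-2.2, 2.0, 13.1]
opening: 0.0597
69 195 353
```

Box 3 is level now. Grip firmly, lift, carry to above the pile.

```bash
python3 -m inch '[[[0,0,0,0],[0,0,-10,0],[0,0,-30,0],[0,0,-45,0],[0,0,-40,0],[37,21,0,0],[40,23,0,0],[40,23,0,0],[29,17,0,0],[0,0,0,0]]]' - 25; python3 - <<'E'
from h import *
go(531,-314,60,-.159)
w=cam("wrist");cv2.imwrite("pics/w12.png",w["img"])
hsv=cv2.cvtColor(w["img"],cv2.COLOR_BGR2HSV).astype(int);H,S,V=[hsv[...,i] for i in range(3)]
m=((H<13)|(H>175))&(S>110)&(V>130)
r0=np.where(m[20:,274])[0].min()+20; c=np.where(m[r0+2,180:370])[0]+180; print(r0,c.min(),c.max())
E
```

```text
time: 40.5
tool_pos: [0.5307, -0.3141, 0.1274]
tool_rot: [3.141, -0.0, -0.16]
contact_force: [0.2, 0.7, -3.1]
opening: 0.0602
t 40.5 pos [ 530.7 -314.1  127.4] yaw -0.1597 F [ 0.2  0.7 -3.1] open 60.2 -> shift [ 0.3 -0.2 67.4] turn -0.0007
69 195 353
```

```bash
python3 -m inch '[[[0.3,0,25,0],[0,0,25,0],[0,0,12,0],[0,0,4,0],[0,0,2,0],[0,0,0,0]]]' && python3 -m inch '[[[0,0,1,0],[0,0,1,0],[0,0,0,0],[0,0,0,0]]]' && python3 -m inch '[[[0,0,1,0],[0,0,0,0],[0,0,0,0]]]'
```

```text
time: 41.3
tool_pos: [0.5303, -0.3132, 0.0608]
tool_rot: [3.141, -0.001, -0.159]
contact_force: [-0.0, 0.3, -2.7]
opening: 0.0597
time: 41.8
tool_pos: [0.53, -0.313, 0.0581]
tool_rot: [3.141, -0.0, -0.159]
contact_force: [0.2, 0.2, -1.9]
opening: 0.0601
time: 42.18
tool_pos: [0.53, -0.313, 0.057]
tool_rot: [3.142, 0.0, -0.159]
contact_force: [-0.3, -0.5, -1.9]
opening: 0.0599
```

```bash
python3 -m inch '[[[1,0.8,-0.5,0],[0,0,0.5,0],[0,0,1,0],[0,0,0,0],[0,0,0,0]]]' && python3 -m inch '[[[0,0,1,0],[0,0,0,0],[0,0,0,0]]]'
```

```text
time: 42.8
tool_pos: [0.5309, -0.314, 0.0561]
tool_rot: [3.141, -0.0, -0.159]
contact_force: [0.9, -0.2, -1.3]
opening: 0.0599
time: 43.18
tool_pos: [0.5309, -0.314, 0.0561]
tool_rot: [3.141, -0.001, -0.159]
contact_force: [-2.5, 1.5, 5.1]
opening: 0.0597
```

Down on box 2. Release, rise and check.

```bash
python3 -m inch '[[[0,0,-0.3,0],[0,0,0,0],[0,0,0,0],[0,0,0,0]]]' -0.75 && python3 -m inch '[[[0,0,-15,0],[0,0,-40,0],[0,0,-50,0],[0,0,-50,0],[-15,0,-50,0],[-45,0,0,0],[0,0,0,0],[0,0,0,0]]]'; python3 - <<'E'
from h import *
w=cam("wrist");cv2.imwrite("pics/w13.png",w["img"]);lids(w,(.058,.092))
s=cam("scene")
a=cv2.resize(w["img"][20:260,20:400],(760,480))
b=cv2.resize(s["img"][150:275,200:330],(416,400),interpolation=cv2.INTER_CUBIC)
a[:]=a; o=np.zeros((600,800,3),np.uint8); o[:300,:475]=cv2.resize(a,(475,300)); o[200:600,384:]=b; cv2.imwrite("pics/f.png",o)
E
```

```text
time: 43.68
tool_pos: [0.5309, -0.3139, 0.0552]
tool_rot: [3.142, 0.0, -0.159]
contact_force: [0.3, 0.2, -0.3]
opening: 0.0803
time: 44.68
tool_pos: [0.472, -0.3046, 0.2612]
tool_rot: [3.141, -0.002, -0.16]
contact_force: [-0.1, -0.2, 0.2]
opening: 0.0801
lids z 0.058 [[549.5, -96.3, 180.4, 60.3, -16.3], [535.5, -315.9, 197.9, 65.9, -9.1]]
lids z 0.092 [[549.3, -117.1, 163.4, 54.6, -16.3], [536.7, -316.0, 179.3, 59.7, -9.1]]
white [[447.5, -488.0, 106.5, 23.0, 0.4], [395.1, -661.0, 184.7, 72.3, 6.0], [606.8, -525.0, 109.8, 79.9, -18.3]]
```

View pics/f.png

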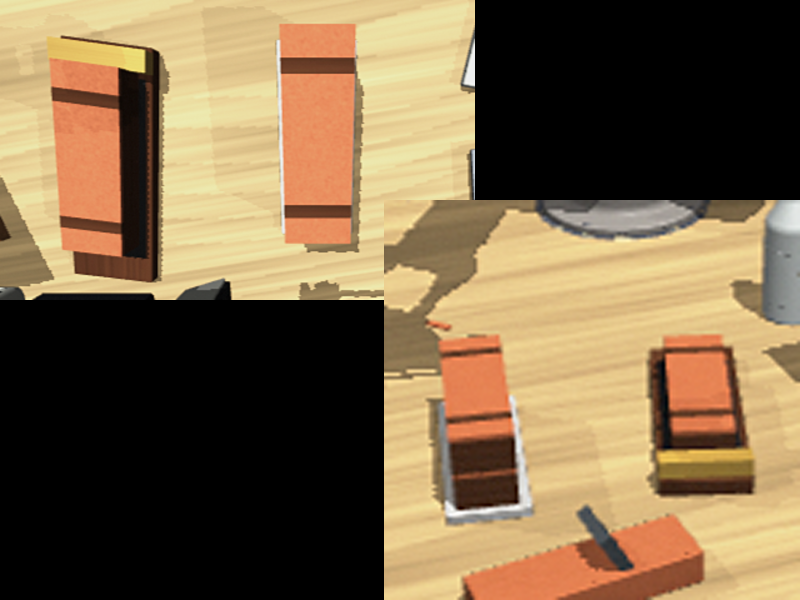

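The pile is good: top (536.7,-316.0) against bottom (536.5,-315.9). With time left, I'll confirm the stone box is snug by pushing its rear end gently with closed fingers.

```bash
python3 -m inch '[[[-14,-46,0,0],[-16,-48,0,0],[-16,-48,0,0],[-15,-48,0,0],[-10,-42,0,0.126],[0,0,40,0],[0,0,50,0],[0,0,0,0],[0,0,0,0]]]' 1 20; python3 - <<'E'
from h import *
go(439.1,-63.9,30,-.286)
E
```

```text
time: 45.9
tool_pos: [0.4396, -0.0644, 0.1716]
tool_rot: [3.142, -0.002, -0.285]
contact_force: [0.7, 0.9, 0.9]
opening: 0.0003
t 45.9 pos [439.6 -64.4 171.6] yaw -0.2851 F [0.7 0.9 0.9] open 0.3 -> shift [ -0.9  -0.4 141.6] turn 0.0009
```

```bash
python3 -m inch '[[[-1,0,40,0],[0,0,45,0],[0,0,35,0],[0,0,18,0],[0,0,4,0],[0,0,0,0]]]' && python3 -m inch '[[[5,0,0,0],[4,0,0,0],[2,0,0,0],[0,0,0,0]]]' && python3 -m inch '[[[1,0,0,0],[1,0,0,0],[1,0,0,0],[0,0,0,0]]]'
```

```text
time: 46.65
tool_pos: [0.4387, -0.0643, 0.0295]
tool_rot: [3.141, -0.003, -0.285]
contact_force: [0.1, 0.1, 0.3]
opening: 0.0007
time: 47.15
tool_pos: [0.4481, -0.067, 0.0284]
tool_rot: [3.142, -0.0, -0.285]
contact_force: [-0.1, 0.1, 0.5]
opening: 0.0003
time: 47.65
tool_pos: [0.4508, -0.0678, 0.0283]
tool_rot: [3.142, -0.0, -0.285]
contact_force: [-0.7, 0.3, 0.0]
opening: 0.0007
```

```bash
python3 -m inch '[[[1,0,0,0],[1,0,0,0],[0,0,0,0]]]'
```

```text
time: 48.02
tool_pos: [0.4528, -0.0683, 0.0283]
tool_rot: [3.142, -0.0, -0.285]
contact_force: [-0.8, 0.5, -0.2]
opening: 0.0007
```

```bash
python3 -m inch '[[[1,0,0,0],[0.5,0,0,0],[0,0,0,0]]]';python3 -m inch '[[[1,0,0,0],[0.5,0,0,0],[0,0,0,0]]]';python3 -m inch '[[[1,0,0,0],[0.5,0,0,0],[0,0,0,0]]]'
```

```text
time: 48.4
tool_pos: [0.4529, -0.0684, 0.0281]
tool_rot: [3.142, 0.003, -0.285]
contact_force: [-5.3, 1.8, 4.2]
opening: 0.0002
time: 48.78
tool_pos: [0.4529, -0.0683, 0.028]
tool_rot: [3.142, 0.006, -0.285]
contact_force: [-9.3, 1.8, 7.7]
opening: 0.0007
time: 49.15
tool_pos: [0.4528, -0.0683, 0.0279]
tool_rot: [3.142, 0.009, -0.285]
contact_force: [-14.0, 3.2, 12.1]
opening: 0.0007
```

It didn't move at 14 N with only its own 6.4 N of weight on it, so it is snug. Back off and do a last check.

```bash
python3 -m inch '[[[-4,0,0,0],[-10,0,0,0],[-8,0,-20,0],[0,0,-45,0],[0,0,-50,0],[0,0,-50,0],[0,0,-50,0],[0,0,0,0],[0,0,0,0]]]'; python3 - <<'E'
from h import *
w=cam("wrist");lids(w,(.058,.092));cv2.imwrite("pics/w14.png",w["img"])
E
```

```text
time: 50.28
tool_pos: [0.4354, -0.0632, 0.2426]
tool_rot: [3.142, 0.0, -0.285]
contact_force: [-0.4, -0.1, -0.5]
opening: 0.0003
lids z 0.058 [[500.2, -334.2, 119.1, 67.0, -9.2], [541.7, -96.9, 163.4, 67.5, -16.4]]
lids z 0.092 [[501.1, -309.5, 107.3, 60.4, -9.2], [538.4, -95.8, 147.2, 60.8, -16.4]]
white [[509.2, -308.8, 149.9, 79.5, -8.4]]
```

```bash
python3 - <<'E'
from h import *
w=cam("wrist");hsv=cv2.cvtColor(w["img"],cv2.COLOR_BGR2HSV).astype(int);H,S,V=[hsv[...,i] for i in range(3)]
m=((H<13)|(H>175))&(S>110)&(V>130)
for r in range(10,235,20):
    c=np.where(m[r,200:350])[0]+200
    if len(c): a,b=back(w,[r,c.min()],.058),back(w,[r,c.max()+1],.058);print(r,c.min(),c.max(),(np.hypot(*(a-b)[:2])*1000).round(1),len(c))
hx=np.array([np.cos(.286),-np.sin(.286),0]);c0=np.array([.5495,-.0963,.058]);hy=np.array([-hx[1],hx[0],0])
print(proj(w,np.array([c0+hx*a*.09+hy*b*.03 for a,b in((1,1),(1,-1),(-1,-1),(-1,1))])).round(1))
E
```

```text
30 243 302 60.9 60
50 243 301 60.9 59
70 244 301 60.9 58
90 244 300 60.9 57
110 245 300 60.9 56
130 245 299 60.9 55
150 246 299 61.0 54
[[242.1 -19.9]
 [303.8 -19.7]
 [299.  165.5]
 [246.6 165.4]]
```

```bash
python3 -c "
from cell import *
print(hand_in(), observe()['time'])"
```

```text
the job is handed in; nothing more can be done
the job is handed in; nothing more can be done
```

I put the stone box on the honing board and piled the other two on the white board, and handed the job in after about 50 s of robot time.

- **Which box:** the rack's right-hand box weighed 6.4 N (about 0.65 kg), so it holds the stone. The other two read about 1.6–2.2 N and 2.1–3.1 N, so both are light.
- **Stone box:** it lies flat along the honing board, centred across it by eye. Pushing its rear end with closed fingers at 14 N did not move it, so it is snug against the stop. The camera estimate suggested a gap of about 1 mm, which is within its accuracy.
- **Pile:** the lower box measured (536.5, -315.9) mm and the upper (536.7, -316.0) mm, both at -9.1°. By my measurement the pile is about 4 mm forward and 1.5 mm sideways of the white board's centre.
- **Last checks:** a colour outline in the final frame first gave an odd width for the stone box, because it took in the board's brown end. A row-by-row check gave 60.9 mm all along, so the box is flat and in place. The picture limit stopped me viewing that last frame. I did not steer near the bottle, mallet, plane or chisel, but I did not measure them afterwards.

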